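# Park the scoop coater in its bay behind the hold-down post

### The job

Park the scoop coater in the empty front bay of the plywood dock, sliding it over the bench with gentle fingertip pushes: angle one end in behind the hold-down post first, then swing the other end in, so that it finishes flush along the bay's back rail. Do not pick it up, tip it or lift either end off the bench, and leave everything else on the bench where it is.

Things in the scene. Friction and masses are not known exactly. Their poses are not given: they have to be found in the camera images.
- coater: scoop coater: open aluminium trough between two black end caps, 320 mm long (own y), 48 mm wide at the caps, 50 mm high, 0.3 to 0.65 kg. Stands on its end caps (12 mm thick, 34 mm high at full width) and slides on them; pushed sideways near one end it swings about the other. Trough walls are set 5 mm in from the caps. Origin: middle of its underside. Starts in front of the bay, roughly parallel
- coater_end_left (a point): middle of the coater's +y end face, at bench level, 160 mm from its origin
- coater_end_right (a point): middle of the coater's -y end face, at bench level, 160 mm from its origin
- dock: plywood dock fixed to the bench, strips 18 mm thick and 34 mm high, no floor. Origin at bench level, in the middle of the front face of the empty bay's back rail; x away from the robot, y along the bay to the left. A parked coater has its origin at x = -24 mm. Behind the rail is a rear bay with a squeegee
- bay_mouth (a point): middle of the empty bay's mouth at bench level, 64 mm in front of the back rail. The bay is open to the robot and upwards, 365 mm long inside (182.5 mm to each side), and ends in a cheek (strip) at either side, reaching from the rail to the mouth
- post: hold-down post fixed in the bench: round, 30 mm across, star knob 41 mm across on top (from 50 to 75 mm up). Stands before one end of the mouth, left or right: axis 91 mm in front of the rail, 132.5 mm to one side of the bay's middle. 300 mm are free from it to the cheek at the other end, 76 mm to the rail. A flush steel socket marks the other place. Origin: foot of its axis
- parked_squeegee: wooden squeegee 300 mm long, 95 mm wide and 24 mm high, lying flat in the dock's rear bay; origin under the middle of it, y along its length. To be left alone
- ink_tub: tall white ink tub, 88 mm across and 85 mm high, beside the dock on the left; origin under its centre. To be left alone
- ink_tub_low: low ink tub with a lid, 95 mm across and 55 mm high, at the right; origin under its centre. To be left alone
- tape_roll: roll of tape lying flat, 96 mm across and 24 mm high, beside the dock on the right; origin under its centre. To be left alone
- palette_knife: ink spatula about 225 mm long lying on the bench at the right; x along its length. To be left alone
- solvent_bottle: clear plastic solvent bottle with a cap, 66 mm across and 190 mm high, at the left; origin under its centre. To be left alone
- brush_pot: open steel pot 76 mm across and 95 mm high, at the left; origin under its centre. To be left alone
Mind the look-alikes: they are no part of the job. Leave any pink or purple look-alike of the post alone.

How it is judged:
By the outcome, as a careful person would: the job done as asked, in the order asked, and still so for the second after the job is handed in, with the robot touching nothing.
It also fails if it takes over 64 s, if anything falls off the work surface, if the arm or the gripper's body presses on something with over 40 N, if the wrist force passes 120 N, or if a joint passes its speed limit or range.

### The arm

A 6-joint arm with a two-finger parallel gripper is mounted at the origin on the work surface. World frame = base frame: x ahead of the robot, y to its left, z up, the work surface at z = 0. Lengths are in m, angles in rad, forces in N, time in s.
With the tool pointing down it reaches from about 0.375 to 0.825 m from the base axis. Payload 5.5 kg.
Tool frame: the origin (TCP) lies midway between the tips of the shut fingers; the grasp point (between the pads) lies 19 mm behind it (arm.grip_depth is the x of the grasp point in the tool frame, in m); x points along the fingers, y is the direction in which the jaws open and shut, and the axes are right-handed (so a half turn about x gives the same grasp; the last joint's range is limited). The gripper opens to 85 mm and grips with 20 to 120 N. Pads are 22 mm wide; open, the fingers measure 114 mm over their backs; the gripper's body (76 mm by 85 mm) begins 54 mm behind the grasp point. The pads swing forward as they close: fully open they stand 13 mm farther back than shut.
Start: joints at [1.349, 0.314, -0.047, 1.21, 0, 1.571], TCP at [0.132, 0.585, 0.231] pointing down, gripper open.
Joint ranges: [-2.67, 2.67], [-0.69, 1.73], [-1.03, 1.25], [-2.08, 2.16], [-1.42, 1.45], [-3.14, 3.14]. Speed limits (rad/s): [2.39, 2.39, 3.01, 3.14, 3.14, 3.14].

### API

Orientations are given as a rotation vector (axis times angle).
In Python, from rig import readout, cams, arm, spotter gives the robot as it stands.
- The arm moves only by the shell command python3 -m inch 'ROWS'. ROWS is JSON, a list of rows, each an object of numbers: "wx", "wy", "wz": the turn, a rotation vector about the tool's x, y, z in degrees; "dx", "dy", "dz": the shift along the tool's x, y, z in m; "grip": the finger opening in m, from 0 to 0.0854. A call has 1 to 12 rows; each row is the pose to reach, as a shift and turn from the pose commanded when the call began, along the tool's axes at that moment; what a row does not reach only later rows make up. A row lasts 1/12 s, in which the tool goes at most 41.7 mm and 7.16 degrees, less where a joint would pass 70% of its speed; a pose out of reach is approached as far as the arm can. A call with a gripper value outside its range is refused whole. The fingers move at their own pace and stop on an object; the grip force is fixed at half the most. Time passes only in rows, so rows that repeat a pose let the fingers close. It gives the time, the measured TCP pose, the force and the opening at its end, in the units of the state.
- readout.get_obs(): the state, without advancing time (a new reading comes with each control period).
- cams.camera(name): name is "side" or "top" or "wrist"; returns the picture (420x560x3 uint8, blue, green, red); there is no depth.
- cams.calibration(name): a dict with "mtx" (3x3 intrinsics, pixels), "world_to_cam" (4x4, takes a point from world to camera coordinates); the wrist camera has in their place "tool_from_camera" (4x4, takes a point from camera to tool coordinates, whose origin is the TCP and whose axes are the tool frame's). Camera axes: x right, y down, z forward; pixel columns grow to the right and rows downward; lengths in m; the calibration is good to about 2 mm. A picture is of the moment at which its call begins: read the wrist's pose just before it. calibration takes no time and is no camera call.
- arm.finish_job(): hands the job in, once; it reports no verdict.
Trained networks look in the newest picture that a camera, given by its name, has taken for a name from the list of things; names that differ only in an ending like _2 or _b are one class to them, and where a whole thing is asked for, a point or a joint stands for the part that bears it (a point fixed in the world has none). Each returns a list of dicts, best first, with "score" (0 to 1); they miss things now and then, are a little off and sometimes report something else, mostly with a low value. They report only what shows in the picture. A call takes as long as a camera call. They do not tell look-alikes from the thing itself.
- spotter.regions_of(query, camera): "pixels" (420x560 bool, what is visible of it) and "uv" ([column, row] in pixels, amid what is visible of it).
- spotter.tip_of(query, camera): "uv" ([column, row] in pixels: a listed point, or the origin of a listed thing).
The state is a dict: "clock": time; "joints": joint angles; "qd": joint speeds; "joint_torque": joint torques, N m; "tool_pos": TCP position; "eef_rot": TCP orientation; "contact_force": force on the tool from outside, world axes, zero at the start; "moment": the same for the moment, N m; "opening": opening from 0.0 (shut) to 1.0 (fully open).
Only numpy, scipy, OpenCV 4.12 (cv2) and the standard library are available. Lean on these libraries where they do the work, as an engineer would, in place of code of your own. Each camera call takes 0.05 s, during which the arm holds its last target. There are 200 camera calls.

## Working session

There is one attempt and no reset: what is moved stays moved. The work goes in short steps, Python scripts to look and compute and a shell command to move; the robot and the scene stay as the last step left them, time stands still between calls to the robot, and variables do not carry over. Pictures are saved under pics/ and viewed, about 8 in all and at most 12, crops included, and the job is handed in when it is done.

```bash
mkdir -p pics; ls
python3 - <<'E'
from rig import readout, cams, arm, spotter
import cv2,numpy as np
o=readout.get_obs();print({k:np.round(v,3) for k,v in o.items()})
for n in("top","side"):
    im=cams.camera(n);cv2.imwrite(f"pics/{n}0.png",im)
    c=cams.calibration(n);print(n,np.round(c["mtx"],1).tolist(),np.round(c["world_to_cam"],3).tolist())
    for q in ["coater","coater_end_left","coater_end_right","dock","bay_mouth","post"]:
        print(q,[(np.round(d["uv"]).tolist(),round(d["score"],2)) for d in spotter.tip_of(q,n)[:3]])
print(readout.get_obs()["clock"])
E
```

```text
pics
{'clock': np.float64(0.0), 'joints': array([ 1.349,  0.314, -0.048,  1.21 , -0.   ,  1.571]), 'qd': array([-0.001, -0.001,  0.001, -0.002, -0.001,  0.   ]), 'joint_torque': array([ 1.0000e-03, -5.3959e+01,  3.3975e+01,  1.9000e-02, -0.0000e+00,
       -0.0000e+00]), 'tool_pos': array([0.132, 0.585, 0.23 ]), 'eef_rot': array([ 0.173,  1.564, -0.175]), 'contact_force': array([-0.071,  0.343,  0.678]), 'moment': array([-0.055,  0.012,  0.049]), 'opening': np.float64(1.001)}
top [[495.4, 0.0, 282.9], [0.0, 495.4, 205.3], [0.0, 0.0, 1.0]] [[0.016, -1.0, 0.012, -0.045], [-0.994, -0.017, -0.109, 0.564], [0.109, -0.011, -0.994, 1.274], [0.0, 0.0, 0.0, 1.0]]
coater [([289.0, 224.0], 0.62), ([384.0, 157.0], 0.25)]
coater_end_left [([228.0, 230.0], 0.76)]
coater_end_right [([345.0, 221.0], 0.61), ([279.0, 158.0], 0.43)]
dock [([282.0, 156.0], 0.7), ([173.0, 167.0], 0.37)]
bay_mouth []
post [([162.0, 208.0], 0.8), ([241.0, 267.0], 0.66), ([233.0, 187.0], 0.57)]
side [[483.4, 0.0, 282.5], [0.0, 483.4, 203.6], [0.0, 0.0, 1.0]] [[-0.874, -0.486, 0.018, 0.486], [-0.27, 0.453, -0.85, 0.207], [0.405, -0.747, -0.527, 1.196], [0.0, 0.0, 0.0, 1.0]]
coater [([301.0, 220.0], 0.96)]
coater_end_left [([278.0, 248.0], 0.95), ([301.0, 218.0], 0.43)]
coater_end_right [([318.0, 194.0], 0.64)]
dock [([248.0, 201.0], 0.8)]
bay_mouth [([263.0, 210.0], 0.98)]
post [([315.0, 252.0], 0.89), ([252.0, 236.0], 0.76), ([226.0, 279.0], 0.7)]
0.7
```

Run:
```python
import cv2
a=cv2.imread("pics/top0.png");cv2.imwrite("pics/top0c.png",cv2.resize(a[110:310,130:430],None,fx=2.6,fy=2.6,interpolation=cv2.INTER_CUBIC))
b=cv2.imread("pics/side0.png");cv2.imwrite("pics/side0c.png",cv2.resize(b[130:330,150:400],None,fx=3,fy=3,interpolation=cv2.INTER_CUBIC))
```

```text
(no output)
```

View pics/top0c.png

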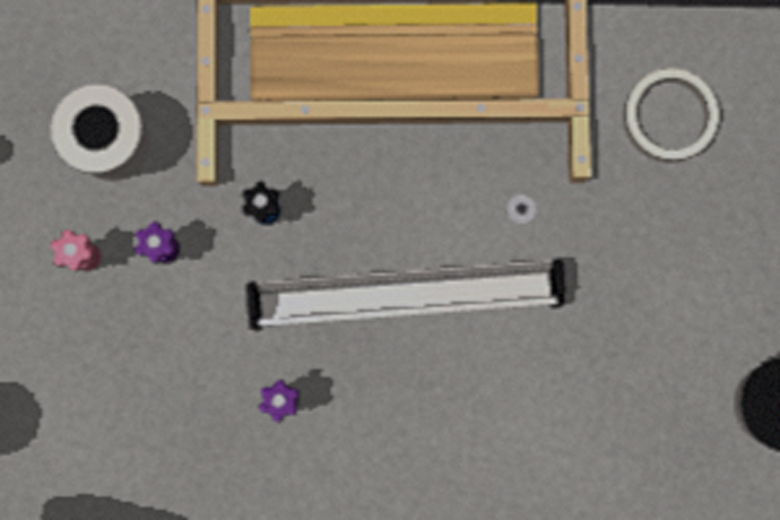

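View pics/side0c.png

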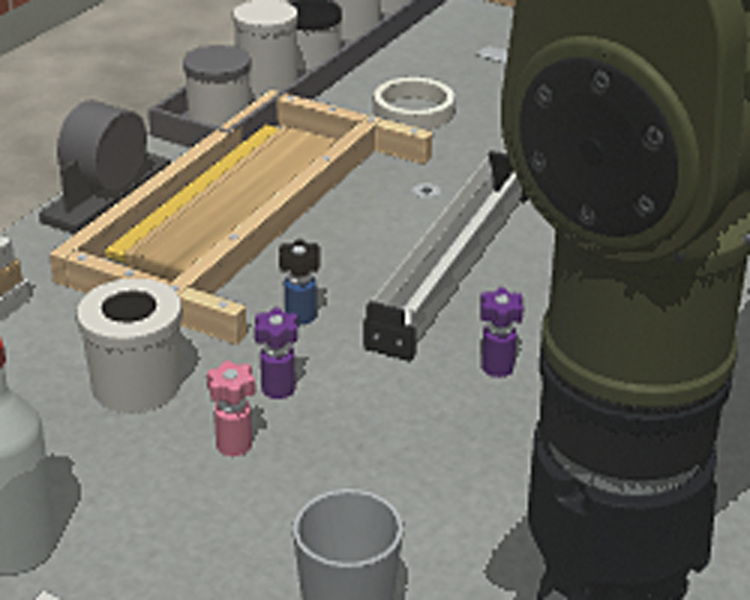

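```bash
cat > h.py <<'E'
from rig import readout, cams, arm, spotter
import cv2,numpy as np
from scipy.optimize import minimize, least_squares
from scipy.spatial.transform import Rotation as R
def proj(n,P):
    c=cams.calibration(n);P=np.atleast_2d(P);T=np.array(c["world_to_cam"])
    q=(P@T[:3,:3].T+T[:3,3])@np.array(c["mtx"]).T
    return q[:,:2]/q[:,2:]
def back(n,uv,z=0.):
    c=cams.calibration(n);T=np.array(c["world_to_cam"])
    d=T[:3,:3].T@np.linalg.solve(c["mtx"],[*uv,1]);o=-T[:3,:3].T@T[:3,3]
    return o+d*(z-o[2])/d[2]
def place(p,L):  # p=x,y,yaw
    c,s=np.cos(p[2]),np.sin(p[2]);L=np.atleast_2d(L).astype(float)
    return np.c_[p[0]+c*L[:,0]-s*L[:,1],p[1]+s*L[:,0]+c*L[:,1],L[:,2]]
BOX=np.array([[sx*x,sy*.16,z] for sx in(-1,1) for sy in(-1,1) for x,z in((.024,0),(.024,.034),(.016,.05))])
def hull(n,p):
    m=np.zeros((840,1120),np.uint8)
    cv2.fillConvexPoly(m,cv2.convexHull(np.round(proj(n,place(p,BOX))*2).astype(np.int32)),1);return m
def coater(names=("top","side"),init=None,show=None,iou=True):
    pts=[];masks={}
    for n in names:
        im=cams.camera(n)
        if show: cv2.imwrite(f"pics/{show}_{n}.png",im)
        for q,l in(("coater",0),("coater_end_left",.16),("coater_end_right",-.16)):
            for d in spotter.tip_of(q,n)[:1]:
                if d["score"]>.5: pts.append((n,l,np.array(d["uv"]),back(n,d["uv"])[:2]))
        r=spotter.regions_of("coater",n)
        if r and r[0]["score"]>.5: masks[n]=cv2.resize(r[0]["pixels"].astype(np.uint8),(1120,840),interpolation=cv2.INTER_NEAREST)
    f=lambda p:np.concatenate([place(p,[0,l,0])[0,:2]-w for _,l,_,w in pts])
    p=least_squares(f,init if init is not None else [.5,0,0],loss="soft_l1",f_scale=.004).x
    print("tips",len(pts),np.round(p,4),"res mm",np.round(f(p)*1000,0).tolist())
    if masks and iou:
        def g(p): return -sum((hull(n,p)&m).sum()/(hull(n,p)|m).sum() for n,m in masks.items())
        r=minimize(g,p,method="Nelder-Mead",options=dict(initial_simplex=p+np.array([[0,0,0],[.012,0,0],[0,.012,0],[0,0,.05]])))
        p2=r.x;print("mask",list(masks),np.round(p2,4),round(-r.fun/len(masks),3));return p,p2
    return p,p
def indock(D,P):
    c,s=np.cos(D[2]),np.sin(D[2]);d=np.array(P[:2])-D[:2];return np.array([c*d[0]+s*d[1],-s*d[0]+c*d[1]])*1000
def report(D,p):
    a=-(p[2]-D[2]);print("in dock: c",indock(D,p).round(1),"a deg",round(np.degrees(a),1),
     {k:indock(D,place(p,v)[0]).round(0).tolist() for k,v in dict(FL=[.024,.16,0],RL=[-.024,.16,0],FR=[.024,-.16,0],RR=[-.024,-.16,0]).items()})
def goto(D,xy,ang,z):
    """dock mm target of TCP, ang: world direction of tool-y line relative to dock y axis (deg, +ccw); prints row values"""
    o=readout.get_obs();M=R.from_rotvec(o["eef_rot"]).as_matrix();t=np.array(o["tool_pos"])
    w=np.array([*place(D,[xy[0]/1000,xy[1]/1000,0])[0,:2],z/1000]);d=M.T@(w-t)
    yd=np.degrees(np.arctan2(M[1,1],M[0,1]));want=np.degrees(D[2])+90+ang
    tn=(want-yd+90)%180-90   # world ccw turn; tool x is down -> wx=-tn
    print("tool",t.round(4),"dock",indock(D,t).round(0),"| to",w.round(3),"dx,dy,dz",d.round(4),"wx",round(-tn,1),"or",round(-tn+180*np.sign(tn),1),"j6",round(o["joints"][5],2))
def dock():
    return np.load("dock.npy")
E
python3 - <<'E'
from h import *
f=lambda x,y:[130+(x+.5)/2.6-.5,110+(y+.5)/2.6-.5]
L=[([-.091,-.1325,0],f(521,209)),([-.091,.1325,.075],f(261,201)),([-.064,.1915,.034],f(207,182)),([-.064,-.1915,.034],f(581,178)),
 ([0,.15,.034],f(240,121)),([0,-.15,.034],f(545,118.5)),([.009,.1915,.034],f(207,110)),([.009,-.1915,.034],f(581,108))]
def g(D):
    e=[]
    for l,uv in L:
        r=proj("top",place(D,l))[0]-uv
        e+= [r[1]] if abs(l[1])==.15 else list(r)
    return np.array(e)
D=least_squares(g,[.75,-.03,0],loss="soft_l1").x;print("dock",D.round(4),"px res",g(D).round(1));np.save("dock.npy",D)
for n in("side",):
    for l in([-.064,0,0],[-.091,.1325,0],[-.091,-.1325,0]):print(n,l,proj(n,place(D,l)).round(0))
p,p2=coater(show="c1");report(D,p);report(D,p2)
for z in((247,268),(157,206),(190,203)): pass
print("purple front post",indock(D,back("top",f(278,401),.075)),"others",indock(D,back("top",f(155,243),.075)),"lowtub~",indock(D,back("top",f(770,405),.0)))
goto(D,[-180,200],0,100)
M=R.from_rotvec(readout.get_obs()["eef_rot"]).as_matrix();print(M.round(2))
E
```

```text
dock [ 0.698  -0.0286  0.0267] px res [ 0.3  0.3 -0.2  0.2 -0.4 -0.1  0.7  0.2 -0.6 -0.6 -0.2  0.4 -0.1  0. ]
side [-0.064, 0, 0] [[265. 211.]]
side [-0.091, 0.1325, 0] [[250. 235.]]
side [-0.091, -0.1325, 0] [[292. 194.]]
tips 6 [ 0.5186 -0.046   0.0941] res mm [-0.0, 3.0, 1.0, -14.0, 3.0, 2.0, 3.0, 7.0, -2.0, -3.0, -21.0, -1.0]
mask ['top', 'side'] [ 0.5217 -0.0426  0.0996] 0.858
in dock: c [-179.7  -12.6] a deg -3.9 {'FL': [-167.0, 149.0], 'RL': [-214.0, 145.0], 'FR': [-145.0, -171.0], 'RR': [-193.0, -174.0]}
in dock: c [-176.6   -9.3] a deg -4.2 {'FL': [-164.0, 152.0], 'RL': [-212.0, 148.0], 'FR': [-141.0, -167.0], 'RR': [-189.0, -171.0]}
purple front post [-285.48020158  115.33776484] others [-130.91845902  235.29124509] lowtub~ [-295.52247834 -383.49120119]
tool [0.132  0.5853 0.2313] dock [-549.  629.] | to [0.513 0.167 0.1  ] dx,dy,dz [ 0.1313 -0.3247  0.4635] wx -14.2 or 165.8 j6 1.57
[[ 0.    0.22  0.98]
 [ 0.    0.98 -0.22]
 [-1.    0.    0.  ]]
```

Run:
```python
from h import *
D=dock()
goto(D,[-188,180],94,215)
for q in("solvent_bottle","brush_pot","ink_tub","ink_tub_low","tape_roll"):
    for n in("top","side"):
        cams.camera(n)
        for d in spotter.tip_of(q,n)[:1]: print(q,n,round(d["score"],2),indock(D,back(n,d["uv"])).round(0))
```

```text
tool [0.132  0.5853 0.2313] dock [-549.  629.] | to [0.505 0.146 0.215] dx,dy,dz [ 0.0163 -0.3461  0.4607] wx 71.8 or -108.2 j6 1.57
solvent_bottle top 0.65 [-53. 505.]
solvent_bottle side 0.83 [-43. 504.]
brush_pot side 0.61 [-321.  443.]
ink_tub top 0.92 [-21. 301.]
ink_tub side 0.75 [-23. 293.]
ink_tub_low top 0.55 [-298. -386.]
ink_tub_low side 0.24 [56. 15.]
tape_roll top 0.73 [  -0. -288.]
tape_roll side 0.65 [  19. -307.]
```

```bash
P='{"dx":0.016,"dy":-0.346,"dz":0.461,"wx":72,"grip":0}'; true; python3 -m inch '[{"dx":0.016,"dy":-0.346,"dz":0.461,"wx":72,"grip":0},{"dx":0.016,"dy":-0.346,"dz":0.461,"wx":72,"grip":0},{"dx":0.016,"dy":-0.346,"dz":0.461,"wx":72,"grip":0},{"dx":0.016,"dy":-0.346,"dz":0.461,"wx":72,"grip":0},{"dx":0.016,"dy":-0.346,"dz":0.461,"wx":72,"grip":0},{"dx":0.016,"dy":-0.346,"dz":0.461,"wx":72,"grip":0},{"dx":0.016,"dy":-0.346,"dz":0.461,"wx":72,"grip":0},{"dx":0.016,"dy":-0.346,"dz":0.461,"wx":72,"grip":0},{"dx":0.016,"dy":-0.346,"dz":0.461,"wx":72,"grip":0},{"dx":0.016,"dy":-0.346,"dz":0.461,"wx":72,"grip":0},{"dx":0.016,"dy":-0.346,"dz":0.461,"wx":72,"grip":0},{"dx":0.016,"dy":-0.346,"dz":0.461,"wx":72,"grip":0}]'
python3 -c "
from h import *
goto(dock(),[-188,180],94,215)"
```

```text
tool [0.132  0.5853 0.2313] dock [-549.  629.] | to [0.505 0.146 0.215] dx,dy,dz [ 0.0163 -0.346   0.4607] wx 71.8 or -108.2 j6 1.57validation failed for argument at $[0]...
```

```bash
python3 -m inch '[{"wx":10,"wy":0,"wz":0,"dx":0.016,"dy":-0.03,"dz":0.04,"grip":0.0}]'; python3 -m inch --help | head -20
```

```text
clock: 2.28
tool_pos: [0.1555, 0.5603, 0.2204]
eef_rot: [0.274, 1.556, -0.263]
contact_force: [1.8, 0.1, -0.3]
opening: 0.886invalid input: not JSON, or not a number
```

```bash
python3 -c "
from h import *
goto(dock(),[-188,180],94,215)"
```

```text
tool [0.1555 0.5603 0.2204] dock [-527.  603.] | to [0.505 0.146 0.215] dx,dy,dz [ 0.0023 -0.2724  0.4685] wx 64.8 or -115.2 j6 1.64
```

```bash
python3 -m inch '[{"wx":65,"wy":0,"wz":0,"dx":0.002,"dy":-0.272,"dz":0.468,"grip":0.0},{"wx":65,"wy":0,"wz":0,"dx":0.002,"dy":-0.272,"dz":0.468,"grip":0.0},{"wx":65,"wy":0,"wz":0,"dx":0.002,"dy":-0.272,"dz":0.468,"grip":0.0},{"wx":65,"wy":0,"wz":0,"dx":0.002,"dy":-0.272,"dz":0.468,"grip":0.0},{"wx":65,"wy":0,"wz":0,"dx":0.002,"dy":-0.272,"dz":0.468,"grip":0.0},{"wx":65,"wy":0,"wz":0,"dx":0.002,"dy":-0.272,"dz":0.468,"grip":0.0},{"wx":65,"wy":0,"wz":0,"dx":0.002,"dy":-0.272,"dz":0.468,"grip":0.0},{"wx":65,"wy":0,"wz":0,"dx":0.002,"dy":-0.272,"dz":0.468,"grip":0.0},{"wx":65,"wy":0,"wz":0,"dx":0.002,"dy":-0.272,"dz":0.468,"grip":0.0},{"wx":65,"wy":0,"wz":0,"dx":0.002,"dy":-0.272,"dz":0.468,"grip":0.0},{"wx":65,"wy":0,"wz":0,"dx":0.002,"dy":-0.272,"dz":0.468,"grip":0.0},{"wx":65,"wy":0,"wz":0,"dx":0.002,"dy":-0.272,"dz":0.468,"grip":0.0}]'; python3 -c "
from h import *
goto(dock(),[-188,180],94,15)"
```

```text
clock: 3.28
tool_pos: [0.48, 0.17, 0.2171]
eef_rot: [1.144, 1.25, -1.142]
contact_force: [0.9, 0.9, 0.4]
opening: -0.001
tool [0.48   0.17   0.2171] dock [-213.  204.] | to [0.505 0.146 0.015] dx,dy,dz [0.2021 0.0229 0.0259] wx -0.4 or 179.6 j6 1.82
```

```bash
python3 -c "
from h import *
cv2.imwrite('pics/w1.png',cams.camera('wrist'));print(np.round(cams.calibration('wrist')['tool_from_camera'],3).tolist())"
```

```text
[[0.001, -0.319, 0.948, -0.144], [1.0, -0.0, -0.001, -0.0], [0.001, 0.948, 0.319, -0.081], [0.0, 0.0, 0.0, 1.0]]
```

View pics/w1.png

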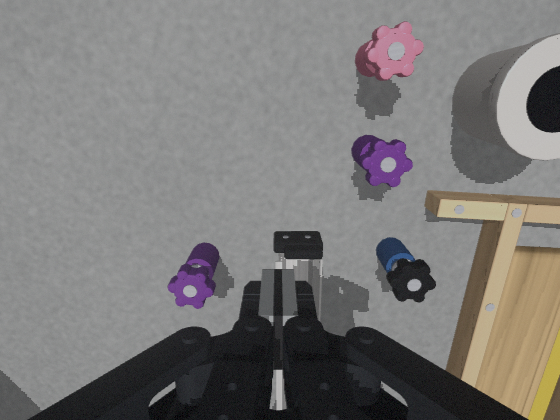

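List of candidates (top view px): the black/blue post (231,188) is the real one, as it stands at the mouth opposite the socket. Purple (190,203), purple (238,264) and pink (157,206) are look-alikes. The close view confirms it: blue post at (405,270), coater's left cap at (298,242).

```bash
python3 -m inch '[{"wx":0,"wy":0,"wz":0,"dx":0.03,"dy":0.023,"dz":0.026,"grip":0.0},{"wx":0,"wy":0,"wz":0,"dx":0.07,"dy":0.023,"dz":0.026,"grip":0.0},{"wx":0,"wy":0,"wz":0,"dx":0.11,"dy":0.023,"dz":0.026,"grip":0.0},{"wx":0,"wy":0,"wz":0,"dx":0.15,"dy":0.023,"dz":0.026,"grip":0.0},{"wx":0,"wy":0,"wz":0,"dx":0.18,"dy":0.023,"dz":0.026,"grip":0.0},{"wx":0,"wy":0,"wz":0,"dx":0.2,"dy":0.023,"dz":0.026,"grip":0.0},{"wx":0,"wy":0,"wz":0,"dx":0.2,"dy":0.023,"dz":0.026,"grip":0.0}]'; python3 -c "
from h import *
D=dock()
p,q=coater(show='c2');report(D,p);report(D,q)
goto(D,[-192,110],94,15)"
```

```text
clock: 3.92
tool_pos: [0.5002, 0.147, 0.0125]
eef_rot: [1.138, 1.254, -1.149]
contact_force: [-0.2, -0.2, -0.8]
opening: -0.002
tips 6 [ 0.5207 -0.0466  0.0855] res mm [6.0, 1.0, -0.0, -2.0, 2.0, 3.0, -7.0, 7.0, 1.0, -4.0, -2.0, -4.0]
mask ['top', 'side'] [ 0.5213 -0.0437  0.0968] 0.74
in dock: c [-177.7  -13.3] a deg -3.4 {'FL': [-163.0, 148.0], 'RL': [-211.0, 145.0], 'FR': [-144.0, -172.0], 'RR': [-192.0, -174.0]}
in dock: c [-177.   -10.4] a deg -4.0 {'FL': [-164.0, 151.0], 'RL': [-212.0, 148.0], 'FR': [-142.0, -168.0], 'RR': [-190.0, -172.0]}
tool [0.5048 0.1483 0.0177] dock [-188.  182.] | to [0.503 0.076 0.015] dx,dy,dz [ 0.0027 -0.0082  0.0715] wx -0.4 or 179.6 j6 1.77
```

```bash
python3 -m inch '[{"wx":0,"wy":0,"wz":0,"dx":0,"dy":-0.003,"dz":0.008,"grip":0.0},{"wx":0,"wy":0,"wz":0,"dx":0,"dy":-0.003,"dz":0.015,"grip":0.0},{"wx":0,"wy":0,"wz":0,"dx":0,"dy":-0.003,"dz":0.021,"grip":0.0},{"wx":0,"wy":0,"wz":0,"dx":0,"dy":-0.003,"dz":0.027,"grip":0.0},{"wx":0,"wy":0,"wz":0,"dx":0,"dy":-0.003,"dz":0.033,"grip":0.0},{"wx":0,"wy":0,"wz":0,"dx":0,"dy":-0.003,"dz":0.039,"grip":0.0},{"wx":0,"wy":0,"wz":0,"dx":0,"dy":-0.003,"dz":0.045,"grip":0.0},{"wx":0,"wy":0,"wz":0,"dx":0,"dy":-0.003,"dz":0.051,"grip":0.0},{"wx":0,"wy":0,"wz":0,"dx":0,"dy":-0.003,"dz":0.057,"grip":0.0},{"wx":0,"wy":0,"wz":0,"dx":0,"dy":-0.003,"dz":0.063,"grip":0.0},{"wx":0,"wy":0,"wz":0,"dx":0,"dy":-0.003,"dz":0.068,"grip":0.0},{"wx":0,"wy":0,"wz":0,"dx":0,"dy":-0.003,"dz":0.07,"grip":0.0}]'; python3 -c "
from h import *
D=dock()
p,q=coater(show='c3');report(D,p);report(D,q)
goto(D,[-235,80],4,100)"
```

```text
clock: 5.42
tool_pos: [0.5074, 0.0773, 0.0168]
eef_rot: [1.143, 1.25, -1.144]
contact_force: [-0.8, 2.5, 0.9]
opening: 0.0
tips 6 [ 0.524  -0.0958  0.0719] res mm [-1.0, 2.0, 3.0, -6.0, 8.0, -3.0, 1.0, -9.0, -2.0, 7.0, -7.0, 14.0]
mask ['top', 'side'] [ 0.5248 -0.0979  0.1126] 0.679
in dock: c [-175.7  -62.6] a deg -2.6 {'FL': [-159.0, 98.0], 'RL': [-207.0, 96.0], 'FR': [-145.0, -221.0], 'RR': [-192.0, -224.0]}
in dock: c [-174.9  -64.7] a deg -4.9 {'FL': [-165.0, 97.0], 'RL': [-213.0, 93.0], 'FR': [-137.0, -222.0], 'RR': [-185.0, -226.0]}
tool [0.5073 0.0781 0.0167] dock [-188.  112.] | to [0.461 0.045 0.1  ] dx,dy,dz [-0.0833 -0.0492  0.0287] wx 89.6 or -90.4 j6 1.63
```

```bash
python3 -m inch '[{"wx":0,"wy":0,"wz":0,"dx":0,"dy":0,"dz":-0.015,"grip":0.0},{"wx":0,"wy":0,"wz":0,"dx":-0.04,"dy":0,"dz":-0.015,"grip":0.0},{"wx":0,"wy":0,"wz":0,"dx":-0.08,"dy":0,"dz":-0.01,"grip":0.0},{"wx":0,"wy":0,"wz":0,"dx":-0.09,"dy":-0.03,"dz":0.01,"grip":0.0},{"wx":0,"wy":0,"wz":0,"dx":-0.09,"dy":-0.053,"dz":0.04,"grip":0.0},{"wx":0,"wy":0,"wz":0,"dx":-0.07,"dy":-0.053,"dz":0.04,"grip":0.0},{"wx":0,"wy":0,"wz":0,"dx":-0.03,"dy":-0.053,"dz":0.04,"grip":0.0},{"wx":0,"wy":0,"wz":0,"dx":0,"dy":-0.053,"dz":0.04,"grip":0.0},{"wx":0,"wy":0,"wz":0,"dx":0.001,"dy":-0.053,"dz":0.04,"grip":0.0}]'; python3 -c "
from h import *
D=dock()
goto(D,[-102,92],4,16)
goto(D,[-210,90],4,16)"
```

```text
clock: 6.67
tool_pos: [0.4538, 0.033, 0.0116]
eef_rot: [1.139, 1.255, -1.149]
contact_force: [-1.7, 0.6, -0.6]
opening: -0.0
tool [0.4538 0.033  0.0116] dock [-242.   68.] | to [0.594 0.061 0.016] dx,dy,dz [-0.0054  0.1417 -0.0152] wx 89.6 or -90.4 j6 1.55
tool [0.4538 0.033  0.0116] dock [-242.   68.] | to [0.486 0.056 0.016] dx,dy,dz [-0.0046  0.0337 -0.0199] wx 89.6 or -90.4 j6 1.55
```

```bash
python3 -m inch '[{"wx":0,"wy":0,"wz":0,"dx":-0.004,"dy":0.014,"dz":-0.014,"grip":0.0},{"wx":0,"wy":0,"wz":0,"dx":-0.004,"dy":0.024,"dz":-0.02,"grip":0.0},{"wx":0,"wy":0,"wz":0,"dx":-0.004,"dy":0.033,"dz":-0.02,"grip":0.0},{"wx":0,"wy":0,"wz":0,"dx":-0.004,"dy":0.041,"dz":-0.02,"grip":0.0},{"wx":0,"wy":0,"wz":0,"dx":-0.004,"dy":0.049,"dz":-0.019,"grip":0.0},{"wx":0,"wy":0,"wz":0,"dx":-0.004,"dy":0.057,"dz":-0.019,"grip":0.0},{"wx":0,"wy":0,"wz":0,"dx":-0.004,"dy":0.065,"dz":-0.019,"grip":0.0},{"wx":0,"wy":0,"wz":0,"dx":-0.004,"dy":0.073,"dz":-0.018,"grip":0.0},{"wx":0,"wy":0,"wz":0,"dx":-0.004,"dy":0.08,"dz":-0.018,"grip":0.0},{"wx":0,"wy":0,"wz":0,"dx":-0.004,"dy":0.086,"dz":-0.017,"grip":0.0},{"wx":0,"wy":0,"wz":0,"dx":-0.004,"dy":0.092,"dz":-0.017,"grip":0.0},{"wx":0,"wy":0,"wz":0,"dx":-0.004,"dy":0.094,"dz":-0.017,"grip":0.0}]'; python3 -c "
from h import *
D=dock()
p,q=coater(show='c4');report(D,p);report(D,q)
goto(D,[-105,92],4,16)
cv2.imwrite('pics/c4c.png',np.vstack([cv2.imread('pics/c4_top.png')[110:310,130:430],cv2.imread('pics/c4_side.png')[130:330,120:420]]).repeat(2,0).repeat(2,1)[:800])"
```

```text
clock: 7.67
tool_pos: [0.5515, 0.0587, 0.0198]
eef_rot: [1.143, 1.249, -1.143]
contact_force: [-1.4, -0.9, 0.5]
opening: -0.0
tips 5 [ 0.5701 -0.0973 -0.1979] res mm [10.0, -7.0, 4.0, -6.0, -7.0, 12.0, 0.0, 3.0, -8.0, 1.0]
mask ['top', 'side'] [ 0.5665 -0.0958 -0.1562] 0.629
in dock: c [-129.6  -65.3] a deg 12.9 {'FL': [-71.0, 85.0], 'RL': [-117.0, 96.0], 'FR': [-142.0, -227.0], 'RR': [-189.0, -216.0]}
in dock: c [-133.2  -63.7] a deg 10.5 {'FL': [-81.0, 89.0], 'RL': [-128.0, 98.0], 'FR': [-139.0, -225.0], 'RR': [-186.0, -217.0]}
tool [0.5503 0.0588 0.0199] dock [-145.   91.] | to [0.591 0.061 0.016] dx,dy,dz [0.0039 0.0403 0.0018] wx 89.6 or -90.4 j6 1.59
```

View pics/c4c.png

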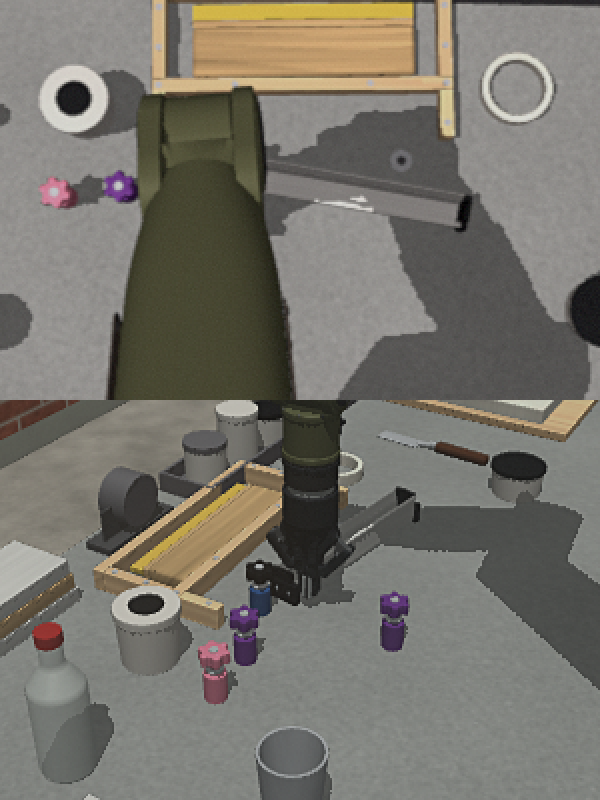

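```bash
python3 -m inch '[{"wx":0,"wy":0,"wz":0,"dx":0.002,"dy":0.008,"dz":0.001,"grip":0.0},{"wx":0,"wy":0,"wz":0,"dx":0.003,"dy":0.016,"dz":0.002,"grip":0.0},{"wx":0,"wy":0,"wz":0,"dx":0.003,"dy":0.023,"dz":0.003,"grip":0.0},{"wx":0,"wy":0,"wz":0,"dx":0.003,"dy":0.03,"dz":0.004,"grip":0.0},{"wx":0,"wy":0,"wz":0,"dx":0.003,"dy":0.034,"dz":0.004,"grip":0.0},{"wx":0,"wy":0,"wz":0,"dx":0.003,"dy":0.036,"dz":0.004,"grip":0.0},{"wx":0,"wy":0,"wz":0,"dx":0,"dy":0.01,"dz":0.006,"grip":0.0},{"wx":0,"wy":0,"wz":0,"dx":-0.03,"dy":-0.005,"dz":0.01,"grip":0.0},{"wx":0,"wy":0,"wz":0,"dx":-0.07,"dy":-0.005,"dz":0.02,"grip":0.0},{"wx":0,"wy":0,"wz":0,"dx":-0.1,"dy":-0.01,"dz":0.06,"grip":0.0},{"wx":0,"wy":0,"wz":0,"dx":-0.1,"dy":-0.02,"dz":0.1,"grip":0.0}]'; python3 -c "
from h import *
D=dock()
goto(D,[-195,-265],72,110)"
```

```text
clock: 9.08
tool_pos: [0.5449, -0.0355, 0.1247]
eef_rot: [1.144, 1.244, -1.133]
contact_force: [1.0, 0.1, 0.6]
opening: -0.002
tool [ 0.5449 -0.0355  0.1247] dock [-153.   -3.] | to [ 0.51  -0.299  0.11 ] dx,dy,dz [ 0.0143 -0.0594  0.2588] wx 21.8 or -158.2 j6 1.41
```

```bash
python3 -m inch '[{"wx":7,"wy":0,"wz":0,"dx":0.014,"dy":-0.01,"dz":0.04,"grip":0.0},{"wx":14,"wy":0,"wz":0,"dx":0.014,"dy":-0.02,"dz":0.08,"grip":0.0},{"wx":20,"wy":0,"wz":0,"dx":0.014,"dy":-0.03,"dz":0.12,"grip":0.0},{"wx":22,"wy":0,"wz":0,"dx":0.014,"dy":-0.04,"dz":0.16,"grip":0.0},{"wx":22,"wy":0,"wz":0,"dx":0.014,"dy":-0.05,"dz":0.2,"grip":0.0},{"wx":22,"wy":0,"wz":0,"dx":0.014,"dy":-0.06,"dz":0.24,"grip":0.0},{"wx":22,"wy":0,"wz":0,"dx":0.014,"dy":-0.06,"dz":0.26,"grip":0.0},{"wx":22,"wy":0,"wz":0,"dx":0.014,"dy":-0.06,"dz":0.26,"grip":0.0}]'; python3 -c "
from h import *
D=dock()
p,q=coater(show='c5');report(D,p);report(D,q)
goto(D,[-200,-255],72,16)
for n in('top','side'):
    im=cv2.imread(f'pics/c5_{n}.png')
    for P in(q,): cv2.polylines(im,[cv2.convexHull(proj(n,place(P,BOX)).round().astype(np.int32))],1,(0,0,255),1)
    cv2.imwrite(f'pics/c5o_{n}.png',im)
a=cv2.imread('pics/c5o_top.png')[130:280,150:430];b=cv2.imread('pics/c5o_side.png')[150:300,150:430]
cv2.imwrite('pics/c5c.png',cv2.resize(np.vstack([a,b]),None,fx=2,fy=2))
"
```

```text
clock: 9.75
tool_pos: [0.5041, -0.3053, 0.1055]
eef_rot: [1.426, 1.049, -1.426]
contact_force: [0.7, -0.2, 0.9]
opening: -0.002
tips 6 [ 0.5825 -0.0919 -0.2745] res mm [0.0, -0.0, 1.0, -1.0, 2.0, -4.0, 9.0, 5.0, -6.0, -3.0, -12.0, 4.0]
mask ['top', 'side'] [ 0.5852 -0.0934 -0.264 ] 0.847
in dock: c [-117.1  -60.2] a deg 17.3 {'FL': [-47.0, 85.0], 'RL': [-93.0, 100.0], 'FR': [-142.0, -220.0], 'RR': [-188.0, -206.0]}
in dock: c [-114.5  -61.8] a deg 16.7 {'FL': [-46.0, 85.0], 'RL': [-92.0, 98.0], 'FR': [-137.0, -222.0], 'RR': [-183.0, -208.0]}
tool [ 0.5039 -0.2995  0.1052] dock [-201. -266.] | to [ 0.505 -0.289  0.016] dx,dy,dz [ 0.0892 -0.0022 -0.0105] wx -0.3 or 179.7 j6 1.33
```

View pics/c5c.png

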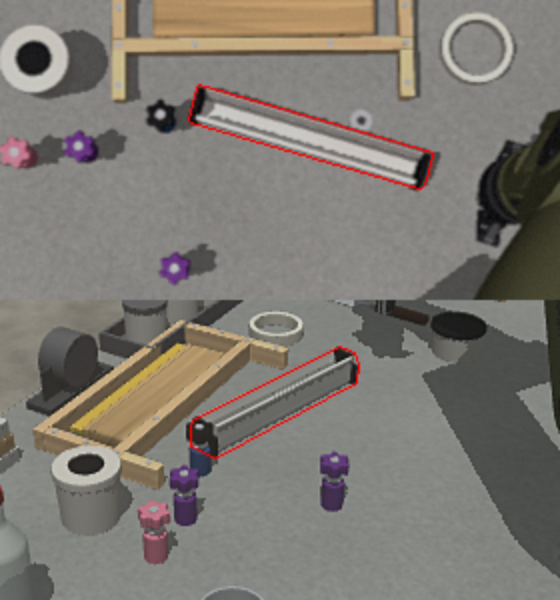

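```bash
python3 -c "
from h import *
D=dock()
for t in([-132,88],[-111,86],[-97,84]): goto(D,t,72,16)"
```

```text
tool [ 0.5039 -0.2995  0.1052] dock [-201. -266.] | to [0.564 0.056 0.016] dx,dy,dz [ 0.0891 -0.0455 -0.3575] wx -0.3 or 179.7 j6 1.33
tool [ 0.5039 -0.2995  0.1052] dock [-201. -266.] | to [0.585 0.054 0.016] dx,dy,dz [ 0.0891 -0.025  -0.3622] wx -0.3 or 179.7 j6 1.33
tool [ 0.5039 -0.2995  0.1052] dock [-201. -266.] | to [0.599 0.053 0.016] dx,dy,dz [ 0.0891 -0.011  -0.3647] wx -0.3 or 179.7 j6 1.33
```

```bash
python3 -m inch '[{"wx":0,"wy":0,"wz":0,"dx":0,"dy":-0.006,"dz":-0.04,"grip":0.0},{"wx":0,"wy":0,"wz":0,"dx":0,"dy":-0.012,"dz":-0.08,"grip":0.0},{"wx":0,"wy":0,"wz":0,"dx":0,"dy":-0.018,"dz":-0.12,"grip":0.0},{"wx":0,"wy":0,"wz":0,"dx":0,"dy":-0.024,"dz":-0.16,"grip":0.0},{"wx":0,"wy":0,"wz":0,"dx":0,"dy":-0.03,"dz":-0.2,"grip":0.0},{"wx":0,"wy":0,"wz":0,"dx":0,"dy":-0.036,"dz":-0.24,"grip":0.0},{"wx":0,"wy":0,"wz":0,"dx":0,"dy":-0.046,"dz":-0.28,"grip":0.0},{"wx":0,"wy":0,"wz":0,"dx":0,"dy":-0.047,"dz":-0.32,"grip":0.0},{"wx":0,"wy":0,"wz":0,"dx":0.01,"dy":-0.047,"dz":-0.355,"grip":0.0},{"wx":0,"wy":0,"wz":0,"dx":0.04,"dy":-0.047,"dz":-0.357,"grip":0.0},{"wx":0,"wy":0,"wz":0,"dx":0.08,"dy":-0.047,"dz":-0.357,"grip":0.0},{"wx":0,"wy":0,"wz":0,"dx":0.088,"dy":-0.046,"dz":-0.357,"grip":0.0}]'; python3 -c "
from h import *
D=dock()
for t in([-111,86],[-97,84]): goto(D,t,72,16)"
```

```text
clock: 11.25
tool_pos: [0.5592, 0.0557, 0.0123]
eef_rot: [1.416, 1.061, -1.427]
contact_force: [-2.3, -0.2, -0.4]
opening: 0.001
tool [0.5592 0.0557 0.0123] dock [-136.   88.] | to [0.585 0.054 0.016] dx,dy,dz [-0.0039  0.0248 -0.0061] wx -0.2 or 179.8 j6 1.96
tool [0.5592 0.0557 0.0123] dock [-136.   88.] | to [0.599 0.053 0.016] dx,dy,dz [-0.004   0.0387 -0.0086] wx -0.2 or 179.8 j6 1.96
```

```bash
python3 -m inch '[{"wx":0,"wy":0,"wz":0,"dx":-0.003,"dy":0.012,"dz":-0.003,"grip":0.0},{"wx":0,"wy":0,"wz":0,"dx":-0.003,"dy":0.02,"dz":-0.005,"grip":0.0},{"wx":0,"wy":0,"wz":0,"dx":-0.003,"dy":0.027,"dz":-0.006,"grip":0.0},{"wx":0,"wy":0,"wz":0,"dx":-0.003,"dy":0.033,"dz":-0.007,"grip":0.0},{"wx":0,"wy":0,"wz":0,"dx":-0.003,"dy":0.038,"dz":-0.008,"grip":0.0},{"wx":0,"wy":0,"wz":0,"dx":-0.003,"dy":0.038,"dz":-0.008,"grip":0.0},{"wx":0,"wy":0,"wz":0,"dx":-0.003,"dy":0.01,"dz":0,"grip":0.0},{"wx":0,"wy":0,"wz":0,"dx":-0.04,"dy":-0.005,"dz":0.005,"grip":0.0},{"wx":0,"wy":0,"wz":0,"dx":-0.08,"dy":0,"dz":0.02,"grip":0.0},{"wx":0,"wy":0,"wz":0,"dx":-0.1,"dy":0.005,"dz":0.06,"grip":0.0},{"wx":0,"wy":0,"wz":0,"dx":-0.1,"dy":0.01,"dz":0.1,"grip":0.0},{"wx":0,"wy":0,"wz":0,"dx":-0.1,"dy":0.015,"dz":0.14,"grip":0.0}]'; python3 -m inch '[{"wx":0,"wy":0,"wz":0,"dx":0,"dy":0.005,"dz":0.04,"grip":0.0},{"wx":0,"wy":0,"wz":0,"dx":0,"dy":0.01,"dz":0.08,"grip":0.0},{"wx":0,"wy":0,"wz":0,"dx":0,"dy":0.015,"dz":0.12,"grip":0.0},{"wx":0,"wy":0,"wz":0,"dx":0,"dy":0.02,"dz":0.16,"grip":0.0},{"wx":0,"wy":0,"wz":0,"dx":0,"dy":0.025,"dz":0.2,"grip":0.0},{"wx":0,"wy":0,"wz":0,"dx":0,"dy":0.03,"dz":0.217,"grip":0.0},{"wx":0,"wy":0,"wz":0,"dx":0,"dy":0.03,"dz":0.217,"grip":0.0}]'; python3 -c "
from h import *
D=dock()
p,q=coater(show='c6');report(D,p);report(D,q)
goto(D,[-195,-255],71,16)
"
```

```text
clock: 12.25
tool_pos: [0.5389, -0.0838, 0.12]
eef_rot: [1.424, 1.052, -1.417]
contact_force: [0.6, -1.4, -0.4]
opening: -0.0
clock: 12.83
tool_pos: [0.5026, -0.3034, 0.1176]
eef_rot: [1.426, 1.049, -1.426]
contact_force: [-0.4, -0.1, -0.1]
opening: -0.004
tips 6 [ 0.5892 -0.091  -0.3343] res mm [-0.0, 7.0, 3.0, -3.0, 1.0, -2.0, 6.0, 4.0, -4.0, 2.0, -100.0, -709.0]
mask ['top', 'side'] [ 0.5933 -0.0948 -0.31  ] 0.829
in dock: c [-110.4  -59.5] a deg 20.7 {'FL': [-31.0, 82.0], 'RL': [-76.0, 99.0], 'FR': [-144.0, -218.0], 'RR': [-189.0, -201.0]}
in dock: c [-106.4  -63.4] a deg 19.3 {'FL': [-31.0, 80.0], 'RL': [-76.0, 96.0], 'FR': [-137.0, -222.0], 'RR': [-182.0, -207.0]}
tool [ 0.5032 -0.2981  0.1171] dock [-202. -264.] | to [ 0.51  -0.289  0.016] dx,dy,dz [ 0.1011  0.0036 -0.0109] wx 0.7 or -179.3 j6 1.33
```

```bash
python3 -c "
from h import *
D=dock()
goto(D,[-175,-253],70,16);goto(D,[-165,-223],70,16);goto(D,[-138,-148],70,16)
"
```

```text
tool [ 0.5032 -0.2981  0.1171] dock [-202. -264.] | to [ 0.53  -0.286  0.016] dx,dy,dz [ 0.1011  0.022  -0.0191] wx 1.7 or -178.3 j6 1.33
tool [ 0.5032 -0.2981  0.1171] dock [-202. -264.] | to [ 0.539 -0.256  0.016] dx,dy,dz [ 0.1011  0.022  -0.0507] wx 1.7 or -178.3 j6 1.33
tool [ 0.5032 -0.2981  0.1171] dock [-202. -264.] | to [ 0.564 -0.18   0.016] dx,dy,dz [ 0.1011  0.0241 -0.1304] wx 1.7 or -178.3 j6 1.33
```

```bash
python3 -m inch '[{"wx":2,"wy":0,"wz":0,"dx":0.03,"dy":0.022,"dz":-0.015,"grip":0.0},{"wx":2,"wy":0,"wz":0,"dx":0.07,"dy":0.022,"dz":-0.019,"grip":0.0},{"wx":2,"wy":0,"wz":0,"dx":0.1,"dy":0.022,"dz":-0.019,"grip":0.0},{"wx":2,"wy":0,"wz":0,"dx":0.101,"dy":0.022,"dz":-0.03,"grip":0.0},{"wx":2,"wy":0,"wz":0,"dx":0.101,"dy":0.022,"dz":-0.04,"grip":0.0},{"wx":2,"wy":0,"wz":0,"dx":0.101,"dy":0.022,"dz":-0.048,"grip":0.0},{"wx":2,"wy":0,"wz":0,"dx":0.101,"dy":0.022,"dz":-0.056,"grip":0.0},{"wx":2,"wy":0,"wz":0,"dx":0.101,"dy":0.022,"dz":-0.064,"grip":0.0},{"wx":2,"wy":0,"wz":0,"dx":0.101,"dy":0.022,"dz":-0.071,"grip":0.0},{"wx":2,"wy":0,"wz":0,"dx":0.101,"dy":0.022,"dz":-0.078,"grip":0.0},{"wx":2,"wy":0,"wz":0,"dx":0.101,"dy":0.022,"dz":-0.084,"grip":0.0},{"wx":2,"wy":0,"wz":0,"dx":0.101,"dy":0.022,"dz":-0.086,"grip":0.0}]';  python3 -c "
from h import *
D=dock()
p,q=coater(show='c7');report(D,p);report(D,q)
goto(D,[-138,-148],70,16)
"
```

```text
clock: 14.33
tool_pos: [0.5496, -0.2223, 0.0167]
eef_rot: [1.447, 1.034, -1.446]
contact_force: [-0.9, -3.4, 1.7]
opening: -0.003
tips 5 [ 0.5993 -0.0635 -0.3195] res mm [-2.0, 4.0, 2.0, 0.0, 6.0, -7.0, -2.0, -3.0, -2.0, 4.0]
mask ['top', 'side'] [ 0.6044 -0.0609 -0.3134] 0.807
in dock: c [-99.6 -32.3] a deg 19.8 {'FL': [-23.0, 110.0], 'RL': [-68.0, 126.0], 'FR': [-131.0, -191.0], 'RR': [-176.0, -175.0]}
in dock: c [-94.4 -29.8] a deg 19.5 {'FL': [-18.0, 113.0], 'RL': [-64.0, 129.0], 'FR': [-125.0, -189.0], 'RR': [-170.0, -173.0]}
tool [ 0.5488 -0.223   0.0159] dock [-154. -190.] | to [ 0.564 -0.18   0.016] dx,dy,dz [-0.0001  0.0005 -0.0454] wx -0.4 or 179.6 j6 1.51
```

```bash
python3 -m inch '[{"wx":0,"wy":0,"wz":0,"dx":0,"dy":0,"dz":-0.006,"grip":0.0},{"wx":0,"wy":0,"wz":0,"dx":0,"dy":0,"dz":-0.012,"grip":0.0},{"wx":0,"wy":0,"wz":0,"dx":0,"dy":0,"dz":-0.018,"grip":0.0},{"wx":0,"wy":0,"wz":0,"dx":0,"dy":0,"dz":-0.024,"grip":0.0},{"wx":0,"wy":0,"wz":0,"dx":0,"dy":0,"dz":-0.03,"grip":0.0},{"wx":0,"wy":0,"wz":0,"dx":0,"dy":0,"dz":-0.036,"grip":0.0},{"wx":0,"wy":0,"wz":0,"dx":0,"dy":0,"dz":-0.041,"grip":0.0},{"wx":0,"wy":0,"wz":0,"dx":0,"dy":0,"dz":-0.044,"grip":0.0},{"wx":0,"wy":0,"wz":0,"dx":0,"dy":0,"dz":-0.044,"grip":0.0}]';  python3 -c "
from h import *
D=dock()
p,q=coater(show='c8');report(D,p);report(D,q)
goto(D,[-138,-148],70,16)
for n in('top','side'):
    im=cv2.imread(f'pics/c8_{n}.png')
    for P in(q,): cv2.polylines(im,[cv2.convexHull(proj(n,place(P,BOX)).round().astype(np.int32))],1,(0,0,255),1)
    cv2.imwrite(f'pics/c8o_{n}.png',im)
a=cv2.imread('pics/c8o_top.png')[130:280,150:430];b=cv2.imread('pics/c8o_side.png')[150:300,150:430]
cv2.imwrite('pics/c8c.png',cv2.resize(np.vstack([a,b]),None,fx=2,fy=2))
"
```

```text
clock: 15.58
tool_pos: [0.5636, -0.1803, 0.0161]
eef_rot: [1.448, 1.036, -1.446]
contact_force: [0.4, -0.2, -0.2]
opening: -0.001
tips 6 [ 0.6151 -0.0216 -0.349 ] res mm [4.0, 2.0, -1.0, -6.0, 1.0, 1.0, 10.0, -9.0, -3.0, 11.0, -19.0, 0.0]
mask ['top', 'side'] [ 0.6176 -0.0211 -0.3201] 0.788
in dock: c [-82.6   9.1] a deg 21.5 {'FL': [-2.0, 149.0], 'RL': [-46.0, 167.0], 'FR': [-119.0, -149.0], 'RR': [-164.0, -131.0]}
in dock: c [-80.1   9.6] a deg 19.9 {'FL': [-3.0, 152.0], 'RL': [-48.0, 168.0], 'FR': [-112.0, -149.0], 'RR': [-157.0, -133.0]}
tool [ 0.5631 -0.1815  0.0161] dock [-139. -149.] | to [ 0.564 -0.18   0.016] dx,dy,dz [ 0.0001  0.0004 -0.0015] wx -0.4 or 179.6 j6 1.59
```

View pics/c8c.png

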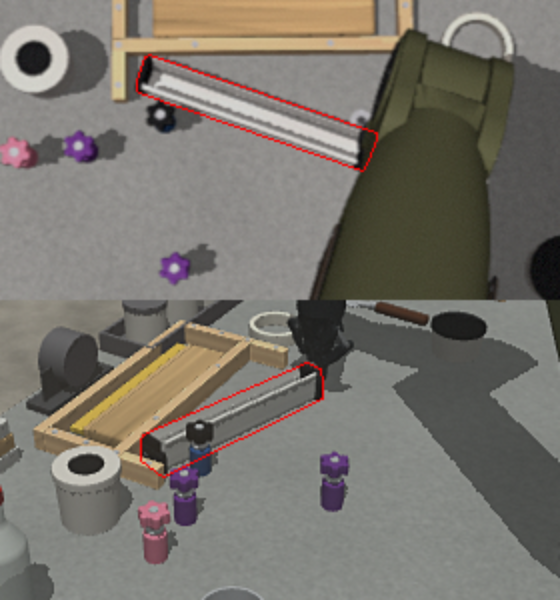

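```bash
python3 -c "
from h import *
D=dock()
for t,a in(([-150,-185],70),([-185,-105],70),([-165,-111],70),([-117,-131],80),([-75,-140],87)): goto(D,t,a,16)
"
```

```text
tool [ 0.5631 -0.1815  0.0161] dock [-139. -149.] | to [ 0.553 -0.217  0.016] dx,dy,dz [0.0001 0.002  0.0374] wx -0.4 or 179.6 j6 1.59
tool [ 0.5631 -0.1815  0.0161] dock [-139. -149.] | to [ 0.516 -0.138  0.016] dx,dy,dz [ 0.0001 -0.0587 -0.0254] wx -0.4 or 179.6 j6 1.59
tool [ 0.5631 -0.1815  0.0161] dock [-139. -149.] | to [ 0.536 -0.144  0.016] dx,dy,dz [ 0.0001 -0.0378 -0.0267] wx -0.4 or 179.6 j6 1.59
tool [ 0.5631 -0.1815  0.0161] dock [-139. -149.] | to [ 0.585 -0.163  0.016] dx,dy,dz [ 0.0001  0.0141 -0.0247] wx -10.4 or 169.6 j6 1.59
tool [ 0.5631 -0.1815  0.0161] dock [-139. -149.] | to [ 0.627 -0.171  0.016] dx,dy,dz [ 0.0001  0.0566 -0.0309] wx -17.4 or 162.6 j6 1.59
```

```bash
python3 -m inch '[{"wx":0,"wy":0,"wz":0,"dx":0,"dy":0,"dz":0.015,"grip":0.0},{"wx":0,"wy":0,"wz":0,"dx":0,"dy":-0.03,"dz":0.02,"grip":0.0},{"wx":0,"wy":0,"wz":0,"dx":0,"dy":-0.062,"dz":0.015,"grip":0.0},{"wx":0,"wy":0,"wz":0,"dx":0,"dy":-0.062,"dz":-0.01,"grip":0.0},{"wx":0,"wy":0,"wz":0,"dx":0,"dy":-0.056,"dz":-0.026,"grip":0.0},{"wx":0,"wy":0,"wz":0,"dx":0,"dy":-0.047,"dz":-0.027,"grip":0.0},{"wx":0,"wy":0,"wz":0,"dx":0,"dy":-0.039,"dz":-0.027,"grip":0.0},{"wx":-1,"wy":0,"wz":0,"dx":0,"dy":-0.031,"dz":-0.027,"grip":0.0},{"wx":-3,"wy":0,"wz":0,"dx":0,"dy":-0.023,"dz":-0.026,"grip":0.0},{"wx":-4,"wy":0,"wz":0,"dx":0,"dy":-0.015,"dz":-0.026,"grip":0.0},{"wx":-6,"wy":0,"wz":0,"dx":0,"dy":-0.008,"dz":-0.025,"grip":0.0},{"wx":-7,"wy":0,"wz":0,"dx":0,"dy":-0.001,"dz":-0.025,"grip":0.0}]';  python3 -c "
from h import *
D=dock()
p,q=coater(show='c9');report(D,p);report(D,q)
for t,a in(([-117,-131],80),([-90,-138],85),([-70,-140],89)): goto(D,t,a,16)
"
```

```text
clock: 17.08
tool_pos: [0.5706, -0.1584, 0.0158]
eef_rot: [1.359, 1.105, -1.36]
contact_force: [-3.0, 0.8, 1.7]
opening: 0.004
tips 5 [ 0.6741 -0.0258  0.0681] res mm [38.0, 5.0, -1.0, -5.0, -17.0, -154.0, 24.0, 4.0, -4.0, 1.0]
mask ['top', 'side'] [ 0.6386 -0.0266 -0.1855] 0.73
in dock: c [-23.8   3.4] a deg -2.4 {'FL': [-6.0, 164.0], 'RL': [-54.0, 162.0], 'FR': [7.0, -155.0], 'RR': [-41.0, -157.0]}
in dock: c [-59.2   3.6] a deg 12.2 {'FL': [-2.0, 155.0], 'RL': [-49.0, 165.0], 'FR': [-69.0, -158.0], 'RR': [-116.0, -148.0]}
tool [ 0.5702 -0.1573  0.0161] dock [-131. -125.] | to [ 0.585 -0.163  0.016] dx,dy,dz [0.0001 0.0151 0.0023] wx -3.4 or 176.6 j6 1.51
tool [ 0.5702 -0.1573  0.0161] dock [-131. -125.] | to [ 0.612 -0.169  0.016] dx,dy,dz [0.0001 0.043  0.0029] wx -8.4 or 171.6 j6 1.51
tool [ 0.5702 -0.1573  0.0161] dock [-131. -125.] | to [ 0.632 -0.17   0.016] dx,dy,dz [0.0001 0.0629 0.0002] wx -12.4 or 167.6 j6 1.51
```

```bash
python3 -m inch '[{"wx":-1,"wy":0,"wz":0,"dx":0,"dy":0.007,"dz":0.001,"grip":0.0},{"wx":-3,"wy":0,"wz":0,"dx":0,"dy":0.014,"dz":0.002,"grip":0.0},{"wx":-5,"wy":0,"wz":0,"dx":0,"dy":0.021,"dz":0.002,"grip":0.0},{"wx":-6,"wy":0,"wz":0,"dx":0,"dy":0.028,"dz":0.003,"grip":0.0},{"wx":-7,"wy":0,"wz":0,"dx":0,"dy":0.034,"dz":0.003,"grip":0.0},{"wx":-8,"wy":0,"wz":0,"dx":0,"dy":0.04,"dz":0.003,"grip":0.0},{"wx":-9,"wy":0,"wz":0,"dx":0,"dy":0.046,"dz":0.003,"grip":0.0},{"wx":-10,"wy":0,"wz":0,"dx":0,"dy":0.051,"dz":0.002,"grip":0.0},{"wx":-11,"wy":0,"wz":0,"dx":0,"dy":0.056,"dz":0.001,"grip":0.0},{"wx":-12,"wy":0,"wz":0,"dx":0,"dy":0.06,"dz":0,"grip":0.0},{"wx":-12,"wy":0,"wz":0,"dx":0,"dy":0.06,"dz":0,"grip":0.0}]';  python3 -c "
from h import *
D=dock()
p,q=coater(show='c10',init=[.66,-.03,-.03]);report(D,p);report(D,q)
for t,a in(([-62,-140],90),): goto(D,t,a,16)
"
```

```text
clock: 18.5
tool_pos: [0.6303, -0.1697, 0.0161]
eef_rot: [1.207, 1.21, -1.206]
contact_force: [0.4, -0.3, -1.2]
opening: -0.001
tips 6 [ 0.6736 -0.0265 -0.0067] res mm [6.0, 2.0, 6.0, -8.0, 13.0, -5.0, -5.0, 15.0, -6.0, 0.0, -17.0, 1.0]
mask ['top', 'side'] [ 0.672  -0.0265  0.0117] 0.774
in dock: c [-24.3   2.7] a deg 1.9 {'FL': [5.0, 162.0], 'RL': [-43.0, 163.0], 'FR': [-6.0, -158.0], 'RR': [-54.0, -156.0]}
in dock: c [-25.9   2.7] a deg 0.9 {'FL': [1.0, 162.0], 'RL': [-47.0, 163.0], 'FR': [-4.0, -158.0], 'RR': [-52.0, -157.0]}
tool [ 0.629  -0.1697  0.0162] dock [ -73. -139.] | to [ 0.64  -0.17   0.016] dx,dy,dz [0.0002 0.0107 0.0005] wx -1.4 or 178.6 j6 1.31
```

```bash
python3 -m inch '[{"wx":-1,"wy":0,"wz":0,"dx":0,"dy":0.002,"dz":0,"grip":0.0},{"wx":-1,"wy":0,"wz":0,"dx":0,"dy":0.004,"dz":0,"grip":0.0},{"wx":-1,"wy":0,"wz":0,"dx":0,"dy":0.005,"dz":0,"grip":0.0},{"wx":-1,"wy":0,"wz":0,"dx":0,"dy":0.005,"dz":0,"grip":0.0}]'; python3 -m inch '[{"wx":0,"wy":0,"wz":0,"dx":0,"dy":0.001,"dz":0,"grip":0.0},{"wx":0,"wy":0,"wz":0,"dx":0,"dy":0.002,"dz":0,"grip":0.0},{"wx":0,"wy":0,"wz":0,"dx":0,"dy":0.002,"dz":0,"grip":0.0}]'; python3 -c "
from h import *
D=dock()
for t,a in(([-62,-140],90),): goto(D,t,a,16)
"
```

```text
clock: 19.33
tool_pos: [0.634, -0.1697, 0.016]
eef_rot: [1.194, 1.219, -1.195]
contact_force: [-1.6, -0.7, 0.4]
opening: -0.0
clock: 19.58
tool_pos: [0.6362, -0.1697, 0.016]
eef_rot: [1.195, 1.218, -1.195]
contact_force: [-1.4, -0.8, -0.0]
opening: 0.003
tool [ 0.6362 -0.1697  0.016 ] dock [ -66. -139.] | to [ 0.64  -0.17   0.016] dx,dy,dz [0.     0.0035 0.0005] wx -0.4 or 179.6 j6 1.29
```

```bash
python3 -m inch '[{"wx":0,"wy":0,"wz":0,"dx":0,"dy":0.001,"dz":0,"grip":0.0},{"wx":0,"wy":0,"wz":0,"dx":0,"dy":0.002,"dz":0,"grip":0.0},{"wx":0,"wy":0,"wz":0,"dx":0,"dy":0.002,"dz":0,"grip":0.0}]'; python3 -m inch '[{"wx":0,"wy":0,"wz":0,"dx":0,"dy":0.001,"dz":0,"grip":0.0},{"wx":0,"wy":0,"wz":0,"dx":0,"dy":0.002,"dz":0,"grip":0.0},{"wx":0,"wy":0,"wz":0,"dx":0,"dy":0.002,"dz":0,"grip":0.0}]'
```

```text
clock: 19.83
tool_pos: [0.6383, -0.1696, 0.016]
eef_rot: [1.195, 1.218, -1.194]
contact_force: [-0.9, 0.0, 0.4]
opening: -0.002
clock: 20.08
tool_pos: [0.6403, -0.1695, 0.016]
eef_rot: [1.195, 1.218, -1.194]
contact_force: [-1.5, 0.3, 0.5]
opening: 0.002
```

```bash
python3 -m inch '[{"wx":0,"wy":0,"wz":0,"dx":0,"dy":0.001,"dz":0,"grip":0.0},{"wx":0,"wy":0,"wz":0,"dx":0,"dy":0.002,"dz":0,"grip":0.0},{"wx":0,"wy":0,"wz":0,"dx":0,"dy":0.002,"dz":0,"grip":0.0}]'; python3 -c "
from h import *
D=dock()
p,q=coater(show='c11',init=[.66,-.03,-.03]);report(D,p);report(D,q)
goto(D,[-62,-140],90,16)
a=cv2.imread('pics/c11_top.png')[130:230,160:400];b=cv2.imread('pics/c11_side.png')[150:250,180:420]
cv2.imwrite('pics/c11c.png',cv2.resize(np.vstack([a,b]),None,fx=3,fy=3,interpolation=cv2.INTER_CUBIC))
"
```

```text
clock: 20.33
tool_pos: [0.6423, -0.1695, 0.016]
eef_rot: [1.195, 1.218, -1.194]
contact_force: [-0.6, -0.3, -0.5]
opening: -0.006
tips 6 [ 0.67   -0.0292  0.0168] res mm [6.0, 6.0, 4.0, -5.0, 5.0, -6.0, -2.0, 4.0, -8.0, 1.0, -15.0, -0.0]
mask ['top', 'side'] [ 0.6801 -0.0236  0.0438] 0.792
in dock: c [-28.    0.1] a deg 0.6 {'FL': [-2.0, 160.0], 'RL': [-50.0, 160.0], 'FR': [-6.0, -160.0], 'RR': [-54.0, -160.0]}
in dock: c [-17.8   5.5] a deg -1.0 {'FL': [3.0, 166.0], 'RL': [-44.0, 165.0], 'FR': [9.0, -154.0], 'RR': [-39.0, -155.0]}
tool [ 0.6422 -0.1695  0.0161] dock [ -59. -139.] | to [ 0.64  -0.17   0.016] dx,dy,dz [ 0.0001 -0.0025  0.0006] wx -0.4 or 179.6 j6 1.29
```

View pics/c11c.png

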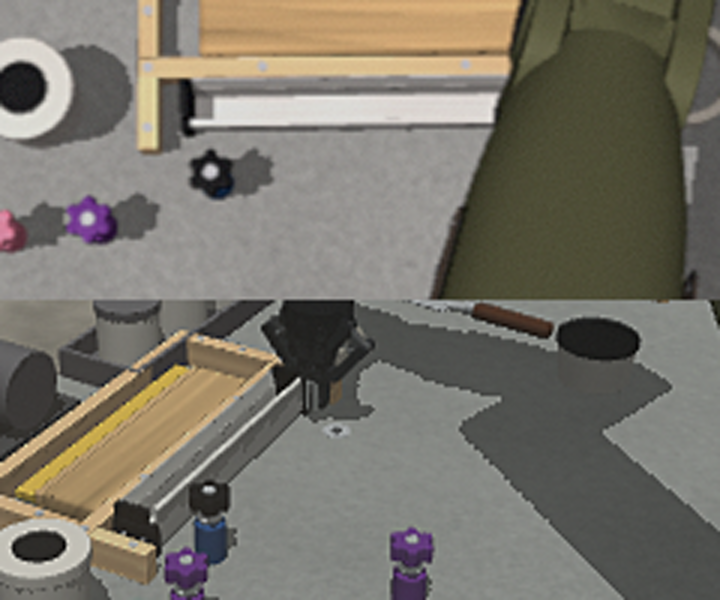

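```bash
for i in 1; do python3 -m inch '[{"wx":0,"wy":0,"wz":0,"dx":0,"dy":0.001,"dz":0,"grip":0.0},{"wx":0,"wy":0,"wz":0,"dx":0,"dy":0.0015,"dz":0,"grip":0.0},{"wx":0,"wy":0,"wz":0,"dx":0,"dy":0.0015,"dz":0,"grip":0.0}]'; done; python3 -m inch '[{"wx":0,"wy":0,"wz":0,"dx":0,"dy":0.001,"dz":0,"grip":0.0},{"wx":0,"wy":0,"wz":0,"dx":0,"dy":0.0015,"dz":0,"grip":0.0},{"wx":0,"wy":0,"wz":0,"dx":0,"dy":0.0015,"dz":0,"grip":0.0}]'
```

```text
clock: 21.08
tool_pos: [0.6426, -0.1695, 0.0159]
eef_rot: [1.194, 1.22, -1.196]
contact_force: [-4.9, -0.3, 2.8]
opening: -0.003
clock: 21.33
tool_pos: [0.6428, -0.1695, 0.0158]
eef_rot: [1.193, 1.221, -1.198]
contact_force: [-8.1, -0.3, 6.0]
opening: 0.0
```

```bash
python3 -m inch '[{"wx":0,"wy":0,"wz":0,"dx":0,"dy":-0.01,"dz":0,"grip":0.0},{"wx":0,"wy":0,"wz":0,"dx":0,"dy":-0.04,"dz":0,"grip":0.0},{"wx":0,"wy":0,"wz":0,"dx":-0.03,"dy":-0.07,"dz":0,"grip":0.0},{"wx":0,"wy":0,"wz":0,"dx":-0.07,"dy":-0.11,"dz":0,"grip":0.0},{"wx":0,"wy":0,"wz":0,"dx":-0.1,"dy":-0.15,"dz":0.01,"grip":0.0},{"wx":0,"wy":0,"wz":0,"dx":-0.1,"dy":-0.15,"dz":0.05,"grip":0.0},{"wx":0,"wy":0,"wz":0,"dx":-0.1,"dy":-0.15,"dz":0.09,"grip":0.0},{"wx":0,"wy":0,"wz":0,"dx":-0.1,"dy":-0.15,"dz":0.13,"grip":0.0},{"wx":0,"wy":0,"wz":0,"dx":-0.1,"dy":-0.15,"dz":0.16,"grip":0.0},{"wx":0,"wy":0,"wz":0,"dx":-0.1,"dy":-0.15,"dz":0.16,"grip":0.0}]'; python3 -c "
from h import *
D=dock()
p,q=coater(show='c12',init=[.66,-.03,-.03]);report(D,p);report(D,q)
goto(D,[-90,85],90,16)
a=cv2.imread('pics/c12_top.png')[130:210,185:385]
cv2.imwrite('pics/c12c.png',cv2.resize(a,None,fx=4,fy=4,interpolation=cv2.INTER_CUBIC))
"
```

```text
clock: 22.17
tool_pos: [0.4995, -0.3391, 0.1171]
eef_rot: [1.197, 1.21, -1.198]
contact_force: [0.4, 0.5, -0.6]
opening: 0.002
tips 6 [ 0.6738 -0.0221  0.0335] res mm [9.0, 7.0, -1.0, -1.0, 2.0, -4.0, -0.0, -4.0, -1.0, 1.0, -6.0, 2.0]
mask ['top', 'side'] [ 0.6779 -0.0269  0.0371] 0.84
in dock: c [-24.   7.] a deg -0.4 {'FL': [-1.0, 167.0], 'RL': [-49.0, 167.0], 'FR': [1.0, -153.0], 'RR': [-47.0, -153.0]}
in dock: c [-20.    2.2] a deg -0.6 {'FL': [2.0, 162.0], 'RL': [-46.0, 162.0], 'FR': [6.0, -158.0], 'RR': [-42.0, -158.0]}
tool [ 0.4985 -0.3315  0.1161] dock [-207. -298.] | to [0.606 0.054 0.016] dx,dy,dz [ 0.1001  0.1154 -0.3831] wx -0.3 or 179.7 j6 0.96
```

View pics/c12c.png

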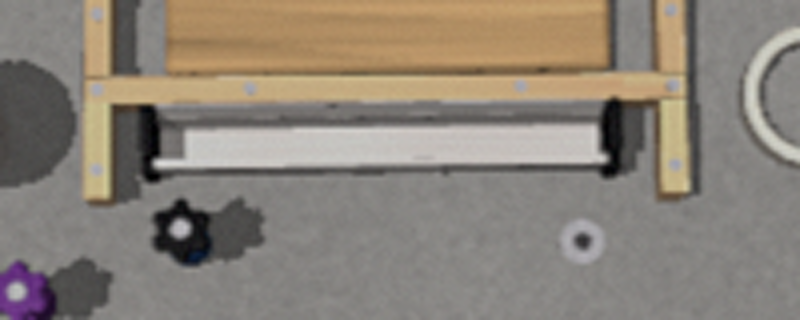

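```bash
python3 -m inch '[{"wx":0,"wy":0,"wz":0,"dx":0,"dy":0,"dz":-0.04,"grip":0.0},{"wx":0,"wy":0,"wz":0,"dx":0,"dy":0,"dz":-0.08,"grip":0.0},{"wx":0,"wy":0,"wz":0,"dx":0,"dy":0.01,"dz":-0.12,"grip":0.0},{"wx":0,"wy":0,"wz":0,"dx":0,"dy":0.02,"dz":-0.16,"grip":0.0},{"wx":0,"wy":0,"wz":0,"dx":0,"dy":0.03,"dz":-0.2,"grip":0.0},{"wx":0,"wy":0,"wz":0,"dx":0,"dy":0.04,"dz":-0.24,"grip":0.0},{"wx":0,"wy":0,"wz":0,"dx":0,"dy":0.05,"dz":-0.28,"grip":0.0},{"wx":0,"wy":0,"wz":0,"dx":0,"dy":0.06,"dz":-0.32,"grip":0.0},{"wx":0,"wy":0,"wz":0,"dx":0,"dy":0.08,"dz":-0.355,"grip":0.0},{"wx":0,"wy":0,"wz":0,"dx":0.03,"dy":0.1,"dz":-0.373,"grip":0.0},{"wx":0,"wy":0,"wz":0,"dx":0.07,"dy":0.105,"dz":-0.373,"grip":0.0},{"wx":0,"wy":0,"wz":0,"dx":0.1,"dy":0.105,"dz":-0.373,"grip":0.0}]'; python3 -m inch '[{"wx":0,"wy":0,"wz":0,"dx":0,"dy":0.0,"dz":0,"grip":0.0}]';python3 -c "
from h import *
D=dock()
goto(D,[-64,75],90,16)"
```

```text
clock: 23.67
tool_pos: [0.5977, 0.0451, 0.0147]
eef_rot: [1.193, 1.218, -1.19]
contact_force: [0.3, -0.5, -1.6]
opening: -0.003
clock: 23.75
tool_pos: [0.5908, 0.0434, 0.01]
eef_rot: [1.188, 1.226, -1.201]
contact_force: [-2.2, 0.6, -1.3]
opening: 0.002
tool [0.5908 0.0434 0.01  ] dock [-105.   75.] | to [0.632 0.045 0.016] dx,dy,dz [-0.0064  0.0411 -0.0004] wx -0.3 or 179.7 j6 1.62
```

```bash
python3 -m inch '[{"wx":0,"wy":0,"wz":0,"dx":-0.003,"dy":0.012,"dz":0,"grip":0.0},{"wx":0,"wy":0,"wz":0,"dx":-0.003,"dy":0.022,"dz":0,"grip":0.0},{"wx":0,"wy":0,"wz":0,"dx":-0.003,"dy":0.03,"dz":0,"grip":0.0},{"wx":0,"wy":0,"wz":0,"dx":-0.003,"dy":0.036,"dz":0,"grip":0.0},{"wx":0,"wy":0,"wz":0,"dx":-0.003,"dy":0.038,"dz":0,"grip":0.0},{"wx":0,"wy":0,"wz":0,"dx":-0.003,"dy":0.038,"dz":0,"grip":0.0}]'; python3 -m inch '[{"wx":0,"wy":0,"wz":0,"dx":0,"dy":0.001,"dz":0,"grip":0.0},{"wx":0,"wy":0,"wz":0,"dx":0,"dy":0.002,"dz":0,"grip":0.0},{"wx":0,"wy":0,"wz":0,"dx":0,"dy":0.002,"dz":0,"grip":0.0}]'; python3 -c "
from h import *
goto(dock(),[-58.5,75],90,16)"
```

```text
clock: 24.25
tool_pos: [0.6345, 0.0433, 0.0198]
eef_rot: [1.195, 1.218, -1.194]
contact_force: [-0.0, 0.4, -1.0]
opening: -0.002
clock: 24.5
tool_pos: [0.6356, 0.0433, 0.0191]
eef_rot: [1.195, 1.219, -1.195]
contact_force: [0.7, -0.2, -0.1]
opening: 0.002
tool [0.6356 0.0433 0.0191] dock [-60.  74.] | to [0.637 0.045 0.016] dx,dy,dz [ 0.0031  0.0019 -0.0015] wx -0.4 or 179.6 j6 1.62
```

```bash
python3 -m inch '[{"wx":0,"wy":0,"wz":0,"dx":0.002,"dy":0.001,"dz":0,"grip":0.0},{"wx":0,"wy":0,"wz":0,"dx":0.002,"dy":0.002,"dz":0,"grip":0.0},{"wx":0,"wy":0,"wz":0,"dx":0.002,"dy":0.002,"dz":0,"grip":0.0}]'; python3 -m inch '[{"wx":0,"wy":0,"wz":0,"dx":0,"dy":0.001,"dz":0,"grip":0.0},{"wx":0,"wy":0,"wz":0,"dx":0,"dy":0.002,"dz":0,"grip":0.0},{"wx":0,"wy":0,"wz":0,"dx":0,"dy":0.002,"dz":0,"grip":0.0}]'
```

```text
clock: 24.75
tool_pos: [0.6377, 0.0434, 0.0168]
eef_rot: [1.195, 1.219, -1.195]
contact_force: [-0.4, -0.0, -0.3]
opening: -0.0
clock: 25.0
tool_pos: [0.64, 0.0435, 0.017]
eef_rot: [1.195, 1.218, -1.195]
contact_force: [-0.1, -0.6, -0.2]
opening: -0.0
```

```bash
python3 -m inch '[{"wx":0,"wy":0,"wz":0,"dx":0,"dy":0.001,"dz":0,"grip":0.0},{"wx":0,"wy":0,"wz":0,"dx":0,"dy":0.002,"dz":0,"grip":0.0},{"wx":0,"wy":0,"wz":0,"dx":0,"dy":0.002,"dz":0,"grip":0.0}]'; python3 -m inch '[{"wx":0,"wy":0,"wz":0,"dx":0,"dy":0.001,"dz":0,"grip":0.0},{"wx":0,"wy":0,"wz":0,"dx":0,"dy":0.002,"dz":0,"grip":0.0},{"wx":0,"wy":0,"wz":0,"dx":0,"dy":0.002,"dz":0,"grip":0.0}]'
```

```text
clock: 25.25
tool_pos: [0.6411, 0.0436, 0.0169]
eef_rot: [1.194, 1.22, -1.196]
contact_force: [-4.8, 1.4, 2.6]
opening: 0.001
clock: 25.5
tool_pos: [0.6411, 0.0436, 0.0167]
eef_rot: [1.192, 1.222, -1.198]
contact_force: [-10.5, 0.0, 7.4]
opening: -0.002
```

```bash
python3 -m inch '[{"wx":0,"wy":0,"wz":0,"dx":0,"dy":-0.01,"dz":0.003,"grip":0.0},{"wx":0,"wy":0,"wz":0,"dx":0,"dy":-0.04,"dz":0.02,"grip":0.0},{"wx":0,"wy":0,"wz":0,"dx":-0.03,"dy":-0.06,"dz":0.04,"grip":0.0},{"wx":0,"wy":0,"wz":0,"dx":-0.07,"dy":-0.08,"dz":0.06,"grip":0.0},{"wx":0,"wy":0,"wz":0,"dx":-0.11,"dy":-0.1,"dz":0.1,"grip":0.0},{"wx":0,"wy":0,"wz":0,"dx":-0.14,"dy":-0.11,"dz":0.14,"grip":0.0},{"wx":0,"wy":0,"wz":0,"dx":-0.14,"dy":-0.12,"dz":0.18,"grip":0.0},{"wx":0,"wy":0,"wz":0,"dx":-0.14,"dy":-0.13,"dz":0.22,"grip":0.0},{"wx":0,"wy":0,"wz":0,"dx":-0.14,"dy":-0.14,"dz":0.26,"grip":0.0},{"wx":0,"wy":0,"wz":0,"dx":-0.14,"dy":-0.14,"dz":0.3,"grip":0.0},{"wx":0,"wy":0,"wz":0,"dx":-0.14,"dy":-0.14,"dz":0.34,"grip":0.0},{"wx":0,"wy":0,"wz":0,"dx":-0.14,"dy":-0.14,"dz":0.37,"grip":0.0}]'; python3 -c "
from h import *
D=dock()
p,q=coater(show='c13',init=[.66,-.03,-.03]);report(D,p);report(D,q)
a=cv2.imread('pics/c13_top.png')[110:290,140:400];b=cv2.imread('pics/c13_side.png')[130:300,140:400]
cv2.imwrite('pics/c13c.png',cv2.resize(np.vstack([a,b]),None,fx=1.7,fy=1.7,interpolation=cv2.INTER_CUBIC))
"
```

```text
clock: 26.5
tool_pos: [0.5111, -0.3196, 0.1578]
eef_rot: [1.195, 1.216, -1.194]
contact_force: [0.5, 0.3, 0.7]
opening: -0.003
tips 6 [ 0.6763 -0.0297  0.0133] res mm [4.0, 4.0, 0.0, -6.0, -0.0, -5.0, 9.0, -5.0, -6.0, 4.0, -4.0, 16.0]
mask ['top', 'side'] [ 0.6786 -0.0239  0.0347] 0.803
in dock: c [-21.7  -0.5] a deg 0.8 {'FL': [4.0, 159.0], 'RL': [-44.0, 160.0], 'FR': [0.0, -161.0], 'RR': [-48.0, -160.0]}
in dock: c [-19.3   5.1] a deg -0.5 {'FL': [3.0, 165.0], 'RL': [-45.0, 165.0], 'FR': [6.0, -155.0], 'RR': [-42.0, -155.0]}
```

View pics/c13c.png

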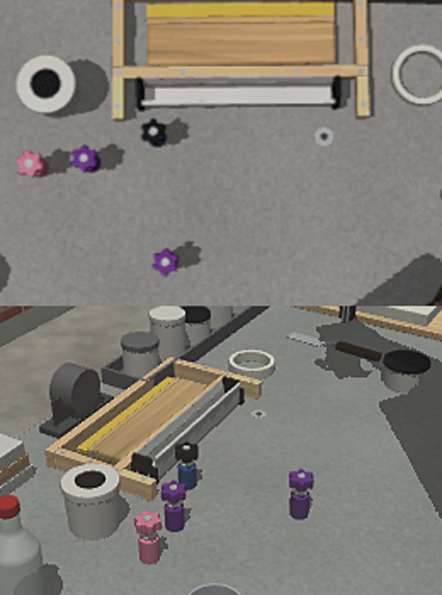

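The coater lies flush along the rail, between the cheeks and behind the post. Everything else is where it was and the arm is clear, so I'm handing it in.

```bash
python3 -c "
from rig import arm
print(arm.finish_job())"
```

```text
the job is handed in; nothing more can be done
None
```

The scoop coater is parked in the front bay behind the real (blue and black) post, and the job is handed in, at about 27 s of the 64 s allowed.

**What I did:** All moves were low pushes with shut fingers, and I did not lift, grip or tip the coater.
- I slid it about 50 mm to the right and pushed its left end forward to about 20°.
- I slid it lengthwise until the left end was in behind the post.
- I swung the right end in and pressed it gently near each end against the back rail. Both presses stopped solid, at about 8 N (right) and 10 N (left).

**Last checks:**
- **Position:** the outline fit put the coater's origin at x = -19 mm in the dock frame, tilted -0.5°. The point fit gave x = -22 mm and +0.8°. Flush is x = -24 mm and 0°, so neither fit matches exactly, but the gaps are close to the 2 mm calibration error and the detector scatter. The pictures and the solid stops both say it is flush.
- **Other things:** in the last pictures, everything in view on the bench looked unmoved, and the arm was clear.

**Something that went wrong:** my first move command was refused because every row needs all its keys, so nothing moved then. At a few steps single detector points were far off, and I relied on the outline fit instead.

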